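# Clamp a specimen with the wing knob beside the guard

### The arm

A 6-joint arm with a two-finger parallel gripper is mounted at the origin on a cart in front of the work surface, level with it; the furniture and walls round the work are solid. World frame = base frame: x ahead of the robot, y to its left, z up, the work surface at z = 0. Lengths are in m, angles in rad, forces in N, time in s.
With the tool pointing down it reaches from about 0.25 to 0.775 m from the base axis. Payload 4 kg.
Tool frame: the origin (TCP) lies midway between the tips of the shut fingers; the grasp point (between the pads) lies 19 mm behind it (robot.tcp_to_grasp is the distance from the TCP to the grasp point, in m); z points along the fingers, y is the line along which they close (so a half turn about z gives the same grasp; the last joint's range is limited). The gripper opens to 94 mm and grips with 3 to 60 N. Pads are 16 mm wide; open, the fingers measure 119 mm over their backs; the gripper's body (75 mm by 177 mm) begins 78 mm behind the grasp point.
Start: joints at [1.059, 0.087, 1.371, -0, 1.684, -0.103], TCP at [0.219, 0.505, 0.206] pointing down, gripper open.
Joint ranges: [-3.1, 3.1], [-0.76, 2.03], [0.27, 2.55], [-1.08, 4.22], [0.17, 2.65], [-2.57, 2.57]. Speed limits (rad/s): [2.79, 2.79, 3.14, 3.14, 3.14, 3.14].

### API

Orientations are given as [roll, pitch, yaw] about the fixed x, y, z axes, in that order (R = Rz(yaw) Ry(pitch) Rx(roll)).
In Python, from bench import robot, viewer gives the robot as it stands. The module is installed in compiled form; this text tells all that it offers.
- The arm moves only by the shell command python3 -m handwheel 'ROWS' [OPENING]. ROWS is JSON, a list of rows, each a list of 6 numbers: the shift along the tool's x, y, z in units of 0.2 m (1.0 is 0.2 m), then the turn, a rotation vector about the tool's x, y, z in units of 30 degrees (1.0 is 30 degrees). In form: [[x, y, z, wx, wy, wz], ...]. A call has 1 to 10 rows; each row is the pose to reach, as a shift and turn from the pose commanded when the call began, along the tool's axes at that moment; what a row does not reach only later rows make up. A row lasts 1/12 s, in which the tool goes at most 41.7 mm and 7.16 degrees, less where a joint would pass 70% of its speed; a pose out of reach is approached as far as the arm can. A call with a number of a shift or a turn outside -1 to 1 is refused whole. A call with a gripper value outside its range is refused whole. OPENING is the gripper's target within -1 to 1 (shut at 1, half-way at 0, fully open at -1), set as the call begins (- or left out, the last holds). The fingers move at their own pace and stop on an object; the grip force is fixed at half the most. Time passes only in rows, so rows that repeat a pose let the fingers close. It gives the time, the measured TCP pose, the force, the opening and the grip force at its end, in the units of the state.
- robot.get_obs(): the state, without advancing time (a new reading comes with each control period).
- viewer.snapshot(name): name is "scene" or "top" or "wrist"; returns the picture (480x640x3 uint8, red, green, blue); there is no depth.
- viewer.calibration(name): a dict with "fx", "fy", "cx", "cy" (pixels), "k1" (the pictures are not rectified: a ray, as slopes to the right and down, at radius r is drawn at 1 + k1 r^2 times it, then the intrinsics apply), "R" (3x3) and "t" (3): a world point X has camera coordinates R X + t. Camera axes: x right, y down, z forward; pixel columns grow to the right and rows downward; lengths in m; the calibration is good to about 2 mm. A picture is of the moment at which its call begins: read the wrist's pose just before it. calibration takes no time and is no camera call; for the wrist camera it gives the pose at the moment of the call.
- robot.close_job(): hands the job in; it is judged then, once.
The state is a dict: "time": time; "joint_positions": joint angles; "qvel": joint speeds; "joint_torque": joint torques, N m; "tool_pos": TCP position; "ee_rot": TCP orientation; "wrist_force": force on the tool from outside, world axes, zero at the start; "wrist_torque": the same for the moment, N m; "width": finger opening in m; "finger_force": force on a finger pad.
Only numpy, scipy, OpenCV 4.12 (cv2) and the standard library are available. Lean on these libraries where they do the work, as an engineer would, in place of code of your own. Each camera call takes 0.05 s, during which the arm holds its last target. There are 200 camera calls.

### The job

Stand the red resin specimen upright in the nest of the blue clamp and let go of it, then turn the black wing knob clockwise until the specimen is held against the V anvil with the spring of the orange pad about half pressed in, never right down to its stop. Do not touch the white guard close behind the knob, and leave the other two specimens beside it where they are.

Things in the scene. Friction and masses are not known exactly. Their poses are not given: they have to be found in the camera images.
- red_mount: red resin puck with a metal specimen in its top, 30 mm diameter, 22 mm high, about 26 g, loose on the worktop among two others; origin at the centre of its underside, z up. It is the one to clamp. Beware of the microscope on the left of the work, whose eyepieces reach out over the front edge about 0.3 m up: bring the arm round before it, drawn in.
- blue_mount: blue resin puck, 30 mm diameter, 16 mm high, loose bystander; origin at the centre of its underside
- cream_mount: cream resin puck, 30 mm diameter, 22 mm high, loose bystander; origin at the centre of its underside
- clamp: the clamp, fixed to the worktop in a place and yaw that differ by run: blue base plate 74 (x) x 190 (y) x 12 mm high, origin under its centre. In its frame: knob axis at y = +45 mm on a grey housing 44 x 50 mm, 40 mm high; nest at y = -50 mm; beyond it a steel V anvil, 32 mm high, stops the puck. Both sides (x) of the nest are open: hold the puck across the clamp's x.
- nest (a point): where the centre of the puck's underside lies when clamped against the V anvil: on top of the base plate, 12 mm above the worktop; axes as the clamp's. At the start the pad (on the +y side) would stand 7 to 15 mm clear of a puck seated there, how much is not known; a puck put down 0 to 5 mm short of the point towards +y is pushed home by the pad.
- wing_grip (a point): on the vertical axis of the black wing knob, 8 mm below its top, 66 mm above the worktop: the height to grip. The knob is an upright flat blade 8 mm thick (this point's x), 64 mm long (this point's y), 52 to 74 mm above the worktop; the point turns with it. Pinch it from above across its thickness, at the middle. At the start it points within 0.3 rad of the clamp's y.
- ram: dark steel ram sliding along the clamp's -y; carries a brass stem and the orange pad (16 mm disc centred 24 mm above the worktop). Origin at the clamp's origin when fully open. The pad has a spring of 6 N/mm and 5 mm travel, seen as the 5 mm gap between stem and pad, which closes as it is pressed. How far the stem stands out of the ram differs by up to 2.5 mm either way by run.
- guard: white upright guard fixed behind the knob on the clamp's +x side: 4 mm thick, 68 mm wide (y), top 82 mm above the worktop; its near face is 40 mm from the knob's axis, 8 mm beyond the sweep of the wing tips, so fingers opened wide across the blade would land on it. Origin on the worktop under the panel, axes as the clamp's.
- wing (a joint): knob angle in rad, 0 fully open, grows clockwise seen from above, stop at 2.4; 10 mm of ram travel per rad. Turns freely at about 0.29 N m (friction; stays put; less while held still); once the pad has pressed the puck home the moment grows by 0.06 N m per mm of pad spring (0.6 N m per rad of knob). Right is 0.15 N m (0.08 to 0.22) above the free moment, 0.95 to 1.75 rad after the start.
Mind the look-alikes: they are no part of the job. What is shaped like the red_mount but purple is not meant.

How it is judged:
By the outcome, as a careful person would: the job done as asked, in the order asked, and still so for the second after the job is handed in, with the robot touching nothing.
It also fails if it takes over 69 s, if anything falls off the work surface, if the arm or the gripper's body presses on something with over 40 N, if the wrist force passes 120 N, or if a joint passes its speed limit or range.

## Working session

There is one attempt and no reset: what is moved stays moved. The work goes in short steps, Python scripts to look and compute and a shell command to move; the robot and the scene stay as the last step left them, time stands still between calls to the robot, and variables do not carry over. Pictures are saved under pics/ and viewed, at most 10 in all, crops included, and the job is handed in when it is done.

```bash
mkdir -p pics; python3 - <<'E'
from bench import robot, viewer
import cv2
for n in ("scene","top"):
    cv2.imwrite(f"pics/{n}0.png",viewer.snapshot(n)[:,:,::-1])
    c=viewer.calibration(n); print(n,c)
o=robot.get_obs(); print(o)
E
```

```text
scene {'fx': 572.3484582522934, 'fy': 572.3484582522934, 'cx': 319.1220503408679, 'cy': 242.1351899982417, 'k1': -0.03127838525876784, 'R': array([[ 0.87110005, -0.49076473, -0.01829411],
       [-0.23089064, -0.37638153, -0.89723267],
       [ 0.43344458,  0.78580336, -0.44117895]]), 't': array([-0.52227462,  0.10026238,  0.95565706])}
top {'fx': 514.955971058936, 'fy': 514.955971058936, 'cx': 317.027369297025, 'cy': 244.433654770325, 'k1': -0.028892685227532373, 'R': array([[ 0.0188585 , -0.99973045,  0.01354207],
       [-0.99008701, -0.02055867, -0.13894264],
       [ 0.1391836 , -0.01078758, -0.99020783]]), 't': array([-0.23701202,  0.44278217,  0.89894379])}
{'time': 0.1, 'joint_positions': array([ 1.05889209e+00,  8.78781331e-02,  1.37208636e+00, -7.04667428e-06,
        1.68355954e+00, -1.03085775e-01]), 'qvel': array([ 0.00072949, -0.00247294, -0.00425531,  0.00161121, -0.0021552 ,
       -0.00145016]), 'joint_torque': array([ 2.98081912e-03, -3.41249263e+01, -3.03302872e+01,  7.20535289e-02,
        3.03647888e-02, -1.17921563e-04]), 'tool_pos': array([0.21840344, 0.5042574 , 0.20443132]), 'ee_rot': array([-3.13967080e+00, -1.91779432e-04,  2.73277322e+00]), 'wrist_force': array([-0.12347912, -0.00391389,  0.26389223]), 'wrist_torque': array([ 0.0234592 , -0.04666127,  0.03846141]), 'finger_force': 0.0, 'width': 0.0940023235684629}
```

View pics/scene0.png

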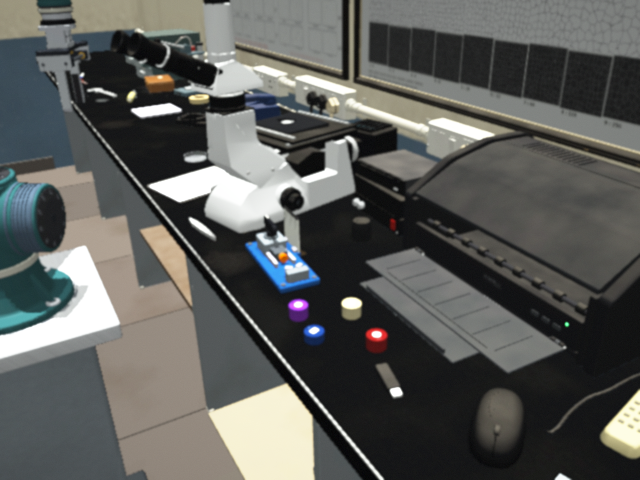

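View pics/top0.png

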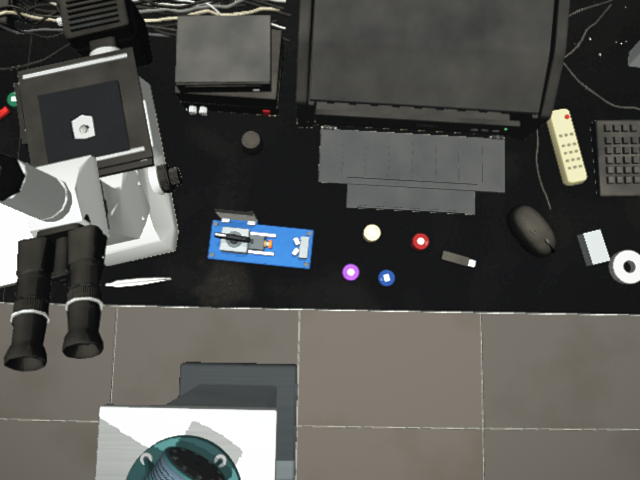

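```bash
cat > h.py <<'E'
import numpy as np, cv2
from bench import robot, viewer
from scipy.spatial.transform import Rotation as Ro
def ray(c,uv):
    K=np.array([[c['fx'],0,c['cx']],[0,c['fy'],c['cy']],[0,0,1]])
    p=cv2.undistortPoints(np.array([[uv]],float),K,np.array([c['k1'],0,0,0,0.]))[0,0]
    d=c['R'].T@np.array([p[0],p[1],1]); return -c['R'].T@c['t'],d
def at(c,uv,z):
    o,d=ray(c,uv); return o+d*(z-o[2])/d[2]
def proj(c,X):
    K=np.array([[c['fx'],0,c['cx']],[0,c['fy'],c['cy']],[0,0,1]])
    return cv2.projectPoints(np.atleast_2d(np.array(X,float)),cv2.Rodrigues(c['R'])[0],c['t'],K,np.array([c['k1'],0,0,0,0.]))[0][:,0]
def tool():
    o=robot.get_obs(); return np.array(o['tool_pos']),Ro.from_euler('xyz',o['ee_rot']),o
E
python3 - <<'E'
from h import *
im=cv2.imread('pics/top0.png'); c=viewer.calibration('top')
cv2.imwrite('pics/crop1.png',np.hstack([cv2.resize(im[200:280,200:330],None,fx=6,fy=6,interpolation=cv2.INTER_CUBIC)]))
hsv=cv2.cvtColor(im,cv2.COLOR_BGR2HSV)
roi=np.zeros(im.shape[:2],np.uint8); roi[215:300,335:440]=1
for n,lo,hi,z in (('red',(172,120,80),(180,255,255),.022),('red2',(0,150,80),(6,255,255),.022),('purple',(135,100,80),(165,255,255),.022),('blue',(105,100,60),(130,255,255),.016),('cream',(15,30,120),(40,255,255),.022)):
    m=cv2.inRange(hsv,lo,hi)*roi
    k,_=cv2.findContours(m,0,1)
    if k:
        b=max(k,key=cv2.contourArea); (u,v),r=cv2.minEnclosingCircle(b); print(n,u,v,r,at(c,(u,v),z).round(4))
m=cv2.inRange(hsv,(98,130,80),(125,255,255)); m[:,330:]=0;m[:,:195]=0;m[:205]=0;m[280:]=0
k,_=cv2.findContours(m,0,1); P=np.vstack(k); r=cv2.minAreaRect(P); B=cv2.boxPoints(r)
W=[at(c,p,.012) for p in B]; print(r,np.round(W,4)); print(np.mean(W,0))
for i in range(4): print(np.linalg.norm(W[i]-W[i-1]), np.arctan2(*(W[i]-W[i-1])[1::-1]))
E
```

```text
red 427.0 236.0 9.999999747378752e-05 [ 0.4688 -0.4305  0.022 ]
red2 420.0714416503906 240.92857360839844 8.586384773254395 [ 0.4593 -0.4176  0.022 ]
purple 350.26922607421875 271.8296813964844 8.920534133911133 [ 0.3998 -0.2897  0.022 ]
blue 386.0 277.4583435058594 8.87667179107666 [ 0.3913 -0.3557  0.016 ]
cream 371.54254150390625 232.18084716796875 8.734210968017578 [ 0.4737 -0.3281  0.022 ]
((260.3499450683594, 243.2339324951172), (103.58572387695312, 41.654449462890625), 6.115502834320068) [[ 0.4201 -0.0259  0.012 ]
 [ 0.4977 -0.0304  0.012 ]
 [ 0.4809 -0.2223  0.012 ]
 [ 0.4036 -0.2157  0.012 ]]
[ 0.45056454 -0.12358171  0.012     ]
0.19052487487739905 1.4841580935483025
0.07773991877702549 -0.05755843240556248
0.19270223885042806 -1.6580625625231569
0.07758607823983826 3.056024416373168
```

View pics/crop1.png

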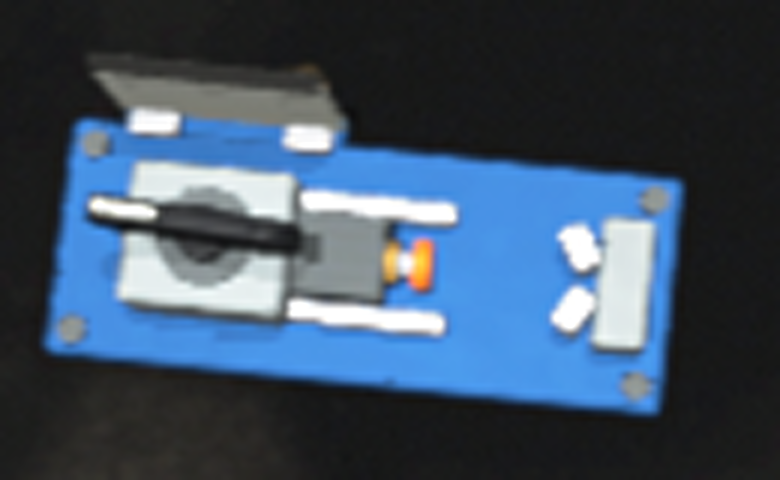

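```bash
cat >> h.py <<'E'
def rows(W,psi,p0=None):
    "units to each world waypoint (list of xyz) and tool yaw, from the present pose"
    p,R,o=tool(); psi0=o['ee_rot'][2]
    for w,s in zip(W,psi):
        d=R.inv().apply(np.array(w)-p)/.2
        r=(R.inv()*Ro.from_euler('xyz',[np.pi,0,s])).as_rotvec(degrees=True)/30
        print(np.round(d,3),np.round(r,3))
E
python3 - <<'E'
from h import *
c=viewer.calibration('top'); s=viewer.calibration('scene')
for uv in ((25,368),(85,357),(105,230),(20,240)): print(uv,[at(c,uv,z).round(3)[:2] for z in (.25,.3,.35)])
print(proj(s,[[.219,.505,.2],[0,0,0],[0,0,.4],[.2,.35,.3]]),proj(c,[[.219,.505,.2],[0,0,0]]))
# triangulate eyepiece tips: scene (113,37),(128,45)
o,d=ray(s,(122,45));print([(o+d*t).round(3) for t in (1.,1.2,1.4,1.6,1.8)])
cv2.imwrite('pics/w0.png',viewer.snapshot('wrist')[:,:,::-1])
E
```

```text
(25, 368) [array([0.241, 0.163]), array([0.247, 0.136]), array([0.252, 0.109])]
(85, 357) [array([0.258, 0.083]), array([0.262, 0.061]), array([0.266, 0.04 ])]
(105, 230) [array([0.431, 0.069]), array([0.423, 0.048]), array([0.415, 0.028])]
(20, 240) [array([0.414, 0.186]), array([0.408, 0.157]), array([0.401, 0.129])]
[[ 75.45955515 108.46663457]
 [  9.35859669 301.60126393]
 [-62.9269571   55.55845091]
 [ 67.64420254  76.10516121]] [[-187.93191485  373.43727476]
 [ 182.48049705  495.79202651]]
[array([0.275, 0.117, 0.379]), array([0.317, 0.335, 0.354]), array([0.36 , 0.552, 0.329]), array([0.402, 0.769, 0.305]), array([0.444, 0.987, 0.28 ])]
```

```bash
python3 - <<'E'
from h import *
rows([[.14,.32,.40]],[2.733])
E
```

```text
[-0.006 -1.003 -0.975] [-0.003 -0.    -0.   ]
```

View pics/w0.png

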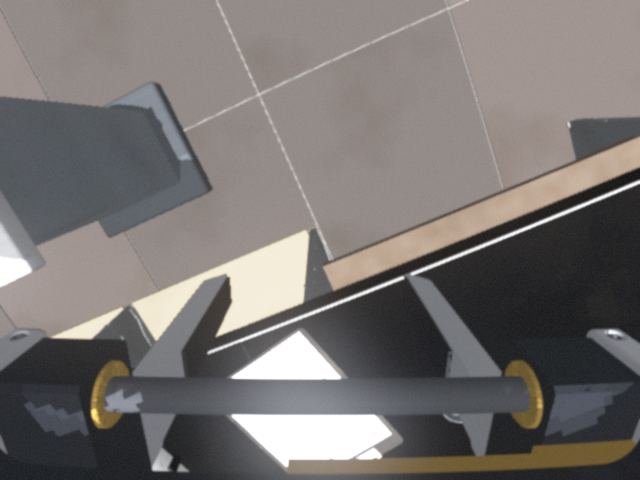

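```bash
python3 -m handwheel '[[0,-0.2,-0.2,0,0,-0.2],[0,-0.4,-0.4,0,0,-0.4],[0,-0.6,-0.6,0,0,-0.6],[0,-0.8,-0.8,0,0,-0.8],[0,-1,-1,0,0,-1],[0,-1,-1,0,0,-1],[0,-1,-1,0,0,-1],[0,-1,-1,0,0,-1],[0,-1,-1,0,0,-1]]' -; python3 - <<'E'
from h import *
o=robot.get_obs(); print(o['joint_positions'].round(4),o['tool_pos'],o['ee_rot'],o['wrist_force'])
E
```

```text
time: 0.9
tool_pos: [0.1391, 0.3211, 0.4073]
ee_rot: [3.137, 0.004, -3.027]
wrist_force: [-0.1, 0.2, -0.7]
width: 0.0939
finger_force: 0.0
[ 9.9940e-01 -3.0500e-01  1.3223e+00  1.0000e-04  2.1184e+00 -6.8590e-01] [0.13911784 0.32109392 0.40733646] [ 3.13696949  0.00371518 -3.02705556] [-0.10368944  0.24611123 -0.68557496]
```

```bash
python3 - <<'E'
from h import *
rows([[.113,.256,.5],[.242,.14,.5],[.278,-.03,.5]],[3.256]*3)
E
```

```text
[ 0.165 -0.306 -0.465] [0.009 0.007 0.   ]
[-0.409 -0.956 -0.466] [0.009 0.007 0.   ]
[-0.491 -1.821 -0.47 ] [0.009 0.007 0.   ]
```

```bash
python3 -m handwheel '[[0.08,-0.15,-0.23,0,0,0],[0.16,-0.3,-0.46,0,0,0],[0.16,-0.3,-0.46,0,0,0],[0,-0.45,-0.46,0,0,0],[-0.14,-0.62,-0.46,0,0,0],[-0.28,-0.79,-0.46,0,0,0],[-0.41,-0.96,-0.46,0,0,0],[-0.41,-0.96,-0.46,0,0,0]]' -; python3 - <<'E'
from h import *
o=robot.get_obs(); print(o['joint_positions'].round(3))
rows([[.278,-.03,.5],[.24,-.18,.5],[.3,-.34,.4]],[3.256,2.3,1.6])
E
```

```text
time: 1.57
tool_pos: [0.2477, 0.1364, 0.4936]
ee_rot: [-3.139, -0.007, -3.039]
wrist_force: [-0.1, 0.4, -0.8]
width: 0.0939
finger_force: 0.0
[ 3.040e-01 -3.480e-01  1.163e+00 -2.000e-03  2.334e+00 -1.371e+00]
[-0.065 -0.843 -0.03 ] [-0.005 -0.014 -0.022]
[ 0.201 -1.57  -0.026] [-0.011 -0.01   1.804]
[-0.019 -2.395  0.475] [-0.015 -0.006  3.141]
```

```bash
python3 -m handwheel '[[-0.02,-0.2,0,0,0,0],[-0.04,-0.4,0,0,0,0],[-0.06,-0.6,0,0,0,0],[-0.06,-0.8,0,0,0,0.2],[0,-1,0,0,0,0.4],[0,-1,0,0,0,0.6],[0,-1,0,0,0,0.8],[0,-1,0,0,0,1],[0,-1,0,0,0,1]]' -; python3 - <<'E'
from h import *
o=robot.get_obs(); print(o['joint_positions'].round(3))
rows([[.24,-.2,.45],[.3,-.34,.35]],[2.0,1.484])
E
```

```text
time: 2.32
tool_pos: [0.2667, -0.0602, 0.495]
ee_rot: [3.141, -0.006, 2.728]
wrist_force: [0.3, -0.9, -0.2]
width: 0.094
finger_force: 0.0
[-0.431 -0.366  1.171  0.     2.342 -1.588]
[-0.16  -0.694  0.224] [-0.003 -0.01   1.391]
[-0.718 -1.215  0.721] [-0.006 -0.009  2.377]
```

```bash
python3 -m handwheel '[[-0.1,-0.18,0.1,0,0,0.23],[-0.2,-0.36,0.2,0,0,0.46],[-0.3,-0.54,0.3,0,0,0.69],[-0.4,-0.72,0.4,0,0,0.92],[-0.5,-0.9,0.5,0,0,1],[-0.6,-1,0.6,0,0,1],[-0.7,-1,0.7,0,0,1],[-0.7,-1,0.7,0,0,1]]' -; python3 - <<'E'
from h import *
c=viewer.calibration('wrist'); p,R,o=tool(); print(o['joint_positions'].round(3))
C=-c['R'].T@c['t']; print(c['fx'],c['cx'],c['cy'],'cam in tool',R.inv().apply(C-p),'axis',R.inv().apply(c['R'][2]))
print(proj(c,[[.459,-.418,.022],[.45,-.1236,.012]]))
rows([[.44,-.35,.28],[.44,-.35,.28]],[2.0,1.484])
E
```

```text
time: 2.98
tool_pos: [0.3156, -0.2997, 0.3469]
ee_rot: [-3.141, -0.017, 2.211]
wrist_force: [0.7, 0.9, -1.2]
width: 0.0937
finger_force: 0.0
[-8.900e-01 -1.400e-01  1.314e+00  1.000e-03  1.984e+00 -1.530e+00]
357.80788237401663 316.47521955521523 237.24740730752583 cam in tool [ 0.08274002 -0.00044452 -0.17894887] axis [-2.82536489e-01  3.88107781e-04  9.59256473e-01]
[[345.09322503 311.83478748]
 [466.56010608 153.42133483]]
[-0.579  0.349  0.325] [-0.004 -0.032  0.403]
[-0.579  0.349  0.325] [-0.012 -0.031  1.389]
```

```bash
python3 -m handwheel '[[-0.15,0.09,0.1,0,0,0.23],[-0.3,0.18,0.2,0,0,0.46],[-0.45,0.27,0.3,0,0,0.69],[-0.58,0.35,0.4,0,0,0.92],[-0.58,0.35,0.5,0,0,1],[-0.58,0.35,0.5,0,0,1],[-0.58,0.35,0.5,0,0,1]]' -; python3 - <<'E'
from h import *
p,R,o=tool(); print(o['joint_positions'].round(3))
im=viewer.snapshot('wrist')[:,:,::-1]; c=viewer.calibration('wrist'); cv2.imwrite('pics/w1.png',im)
import pickle; pickle.dump(c,open('c1.pkl','wb'))
print(proj(c,[[.459,-.418,.022],[.45,-.1236,.012]]))
E
```

```text
time: 3.57
tool_pos: [0.4397, -0.3481, 0.2551]
ee_rot: [-3.138, -0.004, 1.69]
wrist_force: [-0.5, -0.4, 1.2]
width: 0.094
finger_force: 0.0
[-0.771  0.112  1.246 -0.     1.789 -0.89 ]
[[325.61763388 261.9791744 ]
 [351.53620286  -2.84121605]]
```

View pics/w1.png

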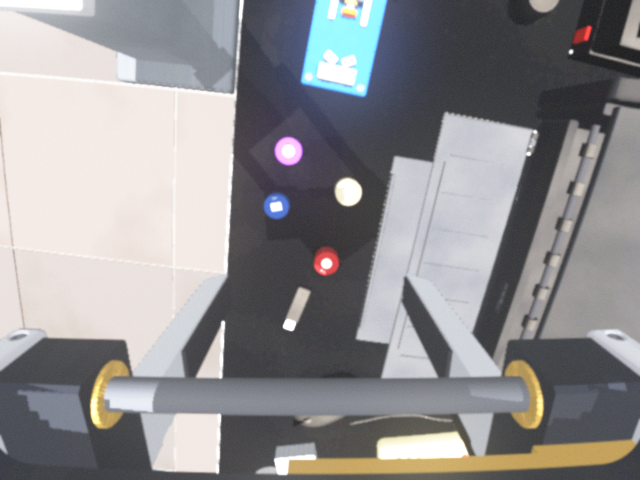

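```bash
python3 - <<'E'
from h import *
import pickle
c=pickle.load(open('c1.pkl','rb')); im=cv2.imread('pics/w1.png'); hsv=cv2.cvtColor(im,cv2.COLOR_BGR2HSV)
m=cv2.inRange(hsv,(0,130,60),(8,255,255))|cv2.inRange(hsv,(170,130,60),(180,255,255)); m[:235]=0;m[290:]=0;m[:,:300]=0;m[:,350:]=0
P=cv2.convexHull(cv2.findNonZero(m)); (u,v),r=cv2.minEnclosingCircle(P); print(u,v,r,cv2.boundingRect(P))
a=np.linspace(0,6.28,40)
def hull(x,y):
    X=[[x+.015*np.cos(t),y+.015*np.sin(t),z] for t in a for z in (0,.022)]
    return cv2.convexHull(proj(c,X).astype(np.float32))
def cen(h): M=cv2.moments(h); return np.array([M['m10'],M['m01']])/M['m00']
from scipy.optimize import fsolve
t=cen(P); print(fsolve(lambda q:cen(hull(*q))-t,[.459,-.418]), cv2.contourArea(P),cv2.contourArea(hull(.459,-.418)))
print('usb',at(c,(297,290),0),at(c,(290,328),0))
ct=viewer.calibration('top')
it=cv2.imread('pics/top0.png'); h2=cv2.cvtColor(it,cv2.COLOR_BGR2HSV)
m=cv2.inRange(h2,(0,130,50),(8,255,255))|cv2.inRange(h2,(170,130,50),(180,255,255)); m[:225]=0;m[258:]=0;m[:,:405]=0;m[:,438:]=0
P=cv2.convexHull(cv2.findNonZero(m)); t=cen(P);c=ct; print('top',fsolve(lambda q:cen(hull(*q))-t,[.459,-.418]))
rows([[.460,-.418,.1],[.460,-.418,.003]],[1.484]*2)
E
```

```text
325.2083435058594 261.0 14.052149772644043 (314, 247, 25, 29)
[ 0.45983597 -0.42043886] 539.0 558.0794087972026
usb [ 0.42770738 -0.46990819  0.        ] [ 0.42393773 -0.52807609  0.        ]
top [ 0.460044   -0.41877419]
[-0.356  0.06   0.788] [-0.001 -0.001  0.392]
[-0.357  0.06   1.273] [-0.001 -0.001  0.392]
```

```bash
python3 -m handwheel '[[-0.18,0.03,0.15,0,0,0.2],[-0.36,0.06,0.3,0,0,0.39],[-0.364,0.06,0.5,0,0,0.39],[-0.364,0.06,0.7,0,0,0.39],[-0.364,0.06,0.85,0,0,0.39],[-0.364,0.06,1,0,0,0.39],[-0.364,0.06,1,0,0,0.39],[-0.364,0.06,1,0,0,0.39]]' -; python3 - <<'E'
from h import *
rows([[.460,-.4195,.004]],[1.484])
E
```

```text
time: 4.28
tool_pos: [0.4597, -0.4202, 0.0584]
ee_rot: [-3.141, -0.0, 1.482]
wrist_force: [0.4, 0.3, 0.9]
width: 0.094
finger_force: 0.0
[0.004 0.001 0.272] [-0.001 -0.001 -0.003]
```

```bash
python3 -m handwheel '[[0,0,0.14,0,0,0],[0,0,0.22,0,0,0],[0,0,0.27,0,0,0],[0,0,0.27,0,0,0],[0,0,0.27,0,0,0]]' -;python3 -m handwheel '[[0,0,0,0,0,0],[0,0,0,0,0,0],[0,0,0,0,0,0],[0,0,0,0,0,0],[0,0,0,0,0,0],[0,0,0,0,0,0],[0,0,0,0,0,0],[0,0,0,0,0,0],[0,0,0,0,0,0],[0,0,0,0,0,0]]' 1; python3 - <<'E'
from h import *
o=robot.get_obs();print(o['joint_positions'],o['wrist_torque'],o['tool_pos'])
E
```

```text
time: 4.7
tool_pos: [0.4623, -0.4241, 0.0232]
ee_rot: [3.132, 0.01, 1.484]
wrist_force: [-22.6, 15.8, 47.7]
width: 0.0941
finger_force: 24.9
time: 5.53
tool_pos: [0.4599, -0.4201, 0.0028]
ee_rot: [-3.141, -0.001, 1.482]
wrist_force: [-0.2, -0.3, 0.4]
width: 0.0307
finger_force: 0.1
[-8.31301621e-01  3.64747391e-01  1.45038132e+00  5.26241276e-05
  1.32777508e+00 -7.42047124e-01] [-0.0289804   0.10540078 -0.01771959] [ 0.45985898 -0.42012755  0.00281231]
```

```bash
python3 -m handwheel '[[0,0,0,0,0,0],[0,0,0,0,0,0],[0,0,0,0,0,0],[0,0,0,0,0,0]]' -; python3 - <<'E'
from h import *
cv2.imwrite('pics/w2.png',viewer.snapshot('wrist')[:,:,::-1])
E
```

```text
time: 5.87
tool_pos: [0.46, -0.4203, 0.0032]
ee_rot: [-3.141, -0.0, 1.481]
wrist_force: [0.3, 0.1, -0.6]
width: 0.0291
finger_force: 30.0
```

View pics/w2.png

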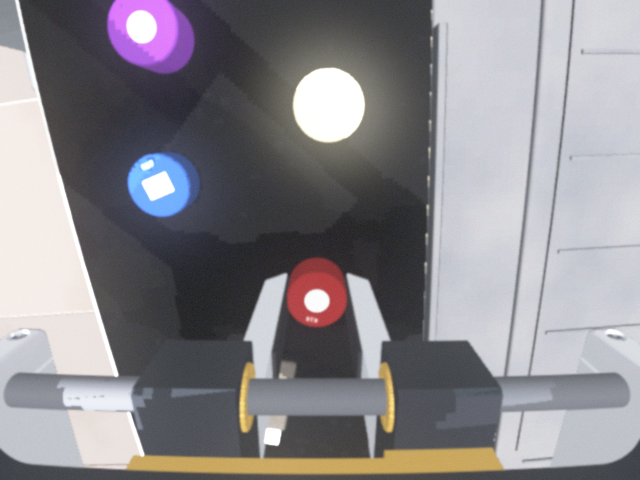

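```bash
python3 - <<'E'
from h import *
c=viewer.calibration('wrist'); im=cv2.imread('pics/w2.png'); hsv=cv2.cvtColor(im,cv2.COLOR_BGR2HSV)
m=cv2.inRange(hsv,(0,130,60),(8,255,255))|cv2.inRange(hsv,(170,130,60),(180,255,255)); m[:240]=0;m[340:]=0;m[:,:280]=0;m[:,360:]=0
print(cv2.boundingRect(cv2.findNonZero(m)))
p,R,o=tool()
a=np.linspace(0,6.28,60)
for dx in (-.004,-.002,0,.002,.004):
    q=p+R.apply([dx,0,0]); X=[[q[0]+.015*np.cos(t),q[1]+.015*np.sin(t),z] for t in a for z in (0,.022)]
    P=proj(c,X); print(dx,P.min(0),P.max(0))
rows([[.447,-.30,.2],[.447,-.16,.2]],[1.484]*2)
E
python3 -m handwheel '[[0,0,-0.1,0,0,0],[0,0,-0.3,0,0,0],[0,0,-0.5,0,0,0],[0,0,-0.7,0,0,0],[0.2,0,-0.8,0,0,0],[0.4,0,-0.9,0,0,0],[0.6,0,-1,0,0,0],[0.8,0,-1,0,0,0],[1,0,-1,0,0,0],[1,0,-1,0,0,0]]' -
```

```text
(287, 258, 60, 69)
-0.004 [287.22750968 268.62715777] [347.28993691 338.99320919]
-0.002 [287.12799272 265.18986978] [347.395234   335.57791654]
0 [287.02814429 261.73170825] [347.50088622 332.1382269 ]
0.002 [286.9279675  258.25259289] [347.60689043 328.67399449]
0.004 [286.82746558 254.75244492] [347.71324334 325.18507416]
[ 0.594 -0.119 -0.983] [-0.    -0.001 -0.005]
[ 1.291 -0.181 -0.983] [-0.    -0.001 -0.005]
time: 6.75
tool_pos: [0.4787, -0.2156, 0.2052]
ee_rot: [3.139, -0.002, 1.487]
wrist_force: [0.4, -0.0, -0.7]
width: 0.0289
finger_force: 30.0
```

```bash
python3 -m handwheel '[[0.15,-0.1,0,0,0,0],[0.29,-0.18,0,0,0,0],[0.29,-0.18,0,0,0,0],[0.29,-0.18,0,0,0,0]]' -; python3 - <<'E'
from h import *
import pickle
im=viewer.snapshot('wrist')[:,:,::-1]; c=viewer.calibration('wrist'); cv2.imwrite('pics/w3.png',im); pickle.dump(c,open('c3.pkl','wb'))
cv2.imwrite('pics/w3c.png',cv2.resize(im[0:330,160:480],None,fx=1.8,fy=1.8,interpolation=cv2.INTER_CUBIC))
E
```

```text
time: 7.08
tool_pos: [0.447, -0.1596, 0.2038]
ee_rot: [3.141, 0.001, 1.483]
wrist_force: [-0.0, 0.0, -0.8]
width: 0.0296
finger_force: 30.0
```

View pics/w3c.png

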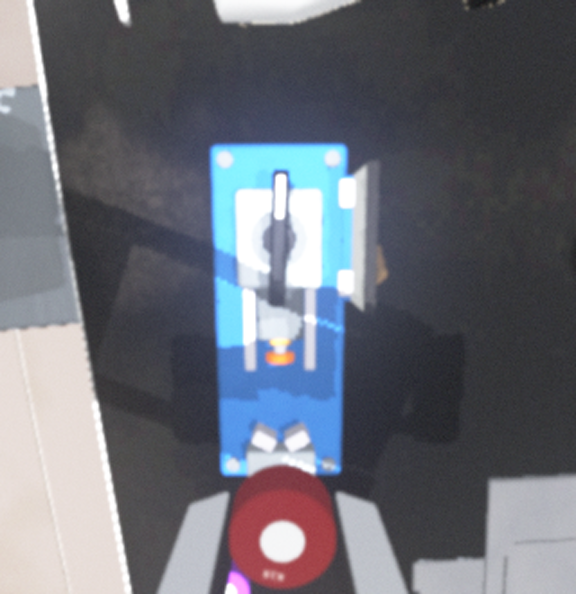

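```bash
python3 - <<'E'
from h import *
import pickle
from scipy.optimize import least_squares
c=pickle.load(open('c3.pkl','rb')); f=lambda u,v:(u/1.8+160-.2,v/1.8-.2)
W=np.array([at(c,f(*q),.012)[:2] for q in ((211,146),(345,146),(222,474),(340,472))]); print(W.round(4))
M=np.array([[-.037,.095],[.037,.095],[-.037,-.095],[.037,-.095]])
def T(q,X): return np.array(q[:2])+X@Ro.from_euler('z',q[2]).as_matrix()[:2,:2].T
s=least_squares(lambda q:(T(q,M)-W).ravel(),[.45,-.12,-.087]); print(s.x,(T(s.x,M)-W).round(4))
a,b=[at(c,f(*q),.074)[:2] for q in ((281,172),(277.5,303))]
print('blade',a,b,(a+b)/2,np.linalg.norm(a-b),'dir',np.arctan2(*(a-b)[::-1]),'rel clamp',np.arctan2(*(a-b)[::-1])-np.pi/2-s.x[2])
for n,X in (('nest',[0,-.05]),('knob',[0,.045])): print(n,T(s.x,np.array([X])), T([.4506,-.1236,-.087],np.array([X])))
pad=at(c,f(280,362),.024); print('pad front',pad, )
E
```

```text
[[ 0.4208 -0.0269]
 [ 0.4925 -0.0333]
 [ 0.4055 -0.2136]
 [ 0.4777 -0.2188]]
[ 0.44915263 -0.12315126 -0.08061101] [[-0.0009  0.0014]
 [ 0.0012  0.0019]
 [-0.0009 -0.0013]
 [ 0.0007 -0.0021]]
blade [ 0.45658047 -0.04936007] [ 0.44970619 -0.10760747] [ 0.45314333 -0.07848377] 0.058651640922844035 dir 1.4533209693286469 rel clamp -0.0368643509137031
nest [[ 0.44512644 -0.1729889 ]] [[ 0.44625549 -0.17341089]]
knob [[ 0.4527762  -0.07829739]] [[ 0.45451006 -0.0787702 ]]
pad front [ 0.44742516 -0.14527647  0.024     ]
```

```bash
python3 - <<'E'
from h import *
rows([[.4454,-.1731,.0355],[.4454,-.1731,.0155]],[1.486]*2)
E
```

```text
[-0.063 -0.005  0.841] [ 0.002  0.002 -0.008]
[-0.063 -0.005  0.941] [ 0.002  0.002 -0.008]
```

```bash
python3 -m handwheel '[[-0.06,-0.005,0.15,0,0,0],[-0.063,-0.005,0.3,0,0,0],[-0.063,-0.005,0.45,0,0,0],[-0.063,-0.005,0.6,0,0,0],[-0.063,-0.005,0.75,0,0,0],[-0.063,-0.005,0.83,0,0,0],[-0.063,-0.005,0.83,0,0,0],[-0.063,-0.005,0.83,0,0,0]]' -; python3 - <<'E'
from h import *
rows([[.4454,-.1731,.0155]],[1.486])
E
```

```text
time: 7.8
tool_pos: [0.4448, -0.1735, 0.0366]
ee_rot: [-3.139, -0.001, 1.48]
wrist_force: [-0.2, -0.6, -0.6]
width: 0.0293
finger_force: 30.0
[0.002 0.003 0.105] [-0.004 -0.001 -0.011]
```

```bash
python3 -m handwheel '[[0,0,0.05,0,0,0],[0,0,0.08,0,0,0],[0,0,0.09,0,0,0],[0,0,0.1,0,0,0],[0,0,0.104,0,0,0],[0,0,0.104,0,0,0],[0,0,0.104,0,0,0]]' -
```

```text
time: 8.38
tool_pos: [0.4454, -0.1728, 0.0171]
ee_rot: [3.141, 0.0, 1.481]
wrist_force: [-0.2, 0.5, 0.0]
width: 0.0295
finger_force: 30.0
```

```bash
python3 -m handwheel '[[0,0,0.005,0,0,0],[0,0,0.005,0,0,0],[0,0,0.005,0,0,0]]' -;  python3 -m handwheel '[[0,0,0.004,0,0,0],[0,0,0.004,0,0,0],[0,0,0.004,0,0,0]]' -
```

```text
time: 8.63
tool_pos: [0.4452, -0.1727, 0.0157]
ee_rot: [3.141, -0.0, 1.481]
wrist_force: [0.9, -0.5, -0.6]
width: 0.0293
finger_force: 30.0
time: 8.88
tool_pos: [0.4451, -0.1726, 0.0148]
ee_rot: [-3.141, -0.0, 1.481]
wrist_force: [0.2, -0.6, 0.2]
width: 0.0294
finger_force: 30.0
```

```bash
python3 -m handwheel '[[0,0,0.004,0,0,0],[0,0,0.004,0,0,0],[0,0,0.004,0,0,0]]' -;  python3 - <<'E'
from h import *
for n in range(3): robot.get_obs()
cv2.imwrite('pics/w4.png',viewer.snapshot('wrist')[:,:,::-1])
E
```

```text
time: 9.13
tool_pos: [0.4452, -0.1727, 0.0142]
ee_rot: [3.141, 0.0, 1.481]
wrist_force: [-0.2, 1.4, 1.2]
width: 0.0294
finger_force: 30.0
```

View pics/w4.png

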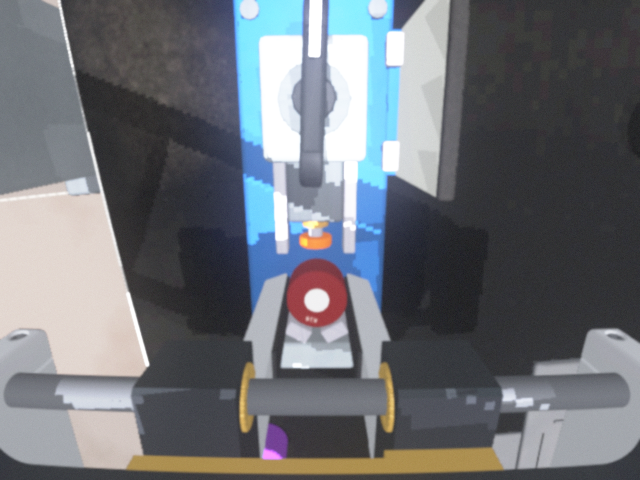

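```bash
python3 -m handwheel '[[0,0,0,0,0,0],[0,0,0,0,0,0],[0,0,0,0,0,0],[0,0,0,0,0,0],[0,0,0,0,0,0],[0,0,0,0,0,0]]' -0.28; python3 -m handwheel '[[0,0,-0.1,0,0,0],[0,0,-0.3,0,0,0],[0,0,-0.5,0,0,0],[0,0,-0.6,0,0,0],[0,0,-0.6,0,0,0],[0,0,-0.6,0,0,0],[0,0,-0.6,0,0,0]]' -; python3 - <<'E'
from h import *
im=viewer.snapshot('wrist')[:,:,::-1];c=viewer.calibration('wrist'); cv2.imwrite('pics/w5.png',im)
import pickle; pickle.dump(c,open('c5.pkl','wb'))
rows([[.4531,-.0785,.13],[.4531,-.0785,.047]],[1.453]*2)
print(proj(c,[[.4531,-.0785,.074]]))
E
```

```text
time: 9.68
tool_pos: [0.4451, -0.1726, 0.014]
ee_rot: [-3.142, -0.0, 1.481]
wrist_force: [-0.0, -0.2, 0.5]
width: 0.0599
finger_force: 0.0
time: 10.27
tool_pos: [0.4444, -0.1723, 0.1328]
ee_rot: [-3.14, -0.001, 1.481]
wrist_force: [-0.6, 1.2, -0.7]
width: 0.0599
finger_force: 0.0
[0.47  0.004 0.011] [-0.006 -0.003  0.054]
[0.47  0.005 0.426] [-0.006 -0.003  0.054]
[[318.444422   113.63694855]]
```

View pics/w5.png

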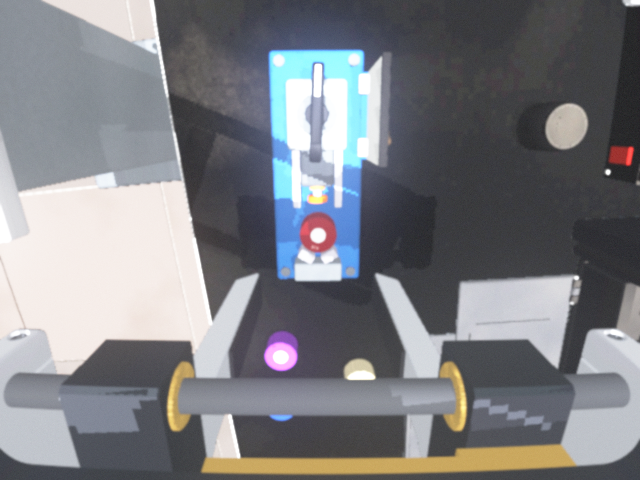

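```bash
python3 - <<'E'
from h import *
import pickle
c=pickle.load(open('c3.pkl','rb'))
for z in (0,.05,.1,.2,.25): print(z,at(c,(160+285/1.8,22/1.8),z).round(3),at(viewer.calibration('top'),(178,240),z).round(3),at(viewer.calibration('top'),(178,180),z).round(3))
E
python3 -m handwheel '[[0.1,0,0,0,0,0.05],[0.3,0,0,0,0,0.05],[0.4,0,0,0,0,0.05],[0.47,0,0,0,0,0.05],[0.47,0,0,0,0,0.05],[0.47,0,0,0,0,0.05]]' 0.4; python3 - <<'E'
from h import *
im=viewer.snapshot('wrist')[:,:,::-1]; cv2.imwrite('pics/w6.png',im)
rows([[.4524,-.078,.047]],[1.453])
E
```

```text
0 [0.466 0.033 0.   ] [0.455 0.032 0.   ] [0.57  0.038 0.   ]
0.05 [0.465 0.019 0.05 ] [0.448 0.019 0.05 ] [0.557 0.025 0.05 ]
0.1 [0.463 0.004 0.1  ] [0.441 0.006 0.1  ] [0.544 0.012 0.1  ]
0.2 [ 0.46  -0.025  0.2  ] [ 0.426 -0.021  0.2  ] [ 0.517 -0.015  0.2  ]
0.25 [ 0.458 -0.04   0.25 ] [ 0.419 -0.034  0.25 ] [ 0.504 -0.029  0.25 ]
time: 10.82
tool_pos: [0.4526, -0.0786, 0.1323]
ee_rot: [-3.138, -0.0, 1.457]
wrist_force: [0.5, -0.3, -1.1]
width: 0.0284
finger_force: 0.0
[ 0.006 -0.001  0.428] [-0.005  0.     0.005]
```

View pics/w6.png

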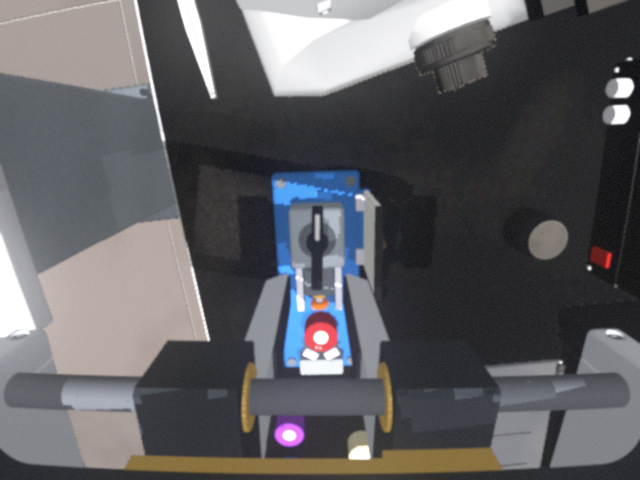

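```bash
python3 -m handwheel '[[0,0,0.1,0,0,0],[0,0,0.2,0,0,0],[0,0,0.28,0,0,0],[0,0,0.34,0,0,0],[0,0,0.38,0,0,0],[0,0,0.41,0,0,0],[0,0,0.43,0,0,0],[0,0,0.43,0,0,0],[0,0,0.43,0,0,0]]' 0.4
```

```text
time: 11.62
tool_pos: [0.4538, -0.0794, 0.0484]
ee_rot: [3.141, 0.0, 1.455]
wrist_force: [-0.9, 0.3, 0.9]
width: 0.0279
finger_force: 0.0
```

```bash
python3 -m handwheel '[[0,0,0.005,0,0,0],[0,0,0.005,0,0,0],[0,0,0.005,0,0,0],[0,0,0.005,0,0,0],[0,0,0.005,0,0,0],[0,0,0.005,0,0,0],[0,0,0.005,0,0,0]]' 1; cat > q.py <<'E'
from h import *
p,R,o=tool(); print(o['tool_pos'].round(4),'psi',round(o['ee_rot'][2],3),'F',o['wrist_force'].round(1),'M',o['wrist_torque'].round(3),'j',o['joint_positions'].round(3)[[0,5]],o['width'].round(4),round(o['finger_force'],1), 't',o['time'])
E
python3 q.py
```

```text
time: 12.2
tool_pos: [0.4526, -0.079, 0.0475]
ee_rot: [-3.14, 0.0, 1.455]
wrist_force: [-5.9, -0.3, 6.0]
width: 0.0153
finger_force: 30.0Traceback (most recent call last):
  File "q.py", line 2, in <module>
    p,R,o=tool(); print(o['tool_pos'].round(4),'psi',round(o['ee_rot'][2],3),'F',o['wrist_force'].round(1),'M',o['wrist_torque'].round(3),'j',o['joint_positions'].round(3)[[0,5]],o['width'].round(4),round(o['finger_force'],1), 't',o['time'])
                                                                                                                                                                                   ^^^^^^^^^^^^^^^^
AttributeError: 'float' object has no attribute 'round'
```

```bash
sed -i "s/o\['width'\].round(4)/round(o['width'],4)/" q.py; python3 -m handwheel '[[0,0,0,0,0,0],[0,0,0,0,0,0],[0,0,0,0,0,0],[0,0,0,0,0,0],[0,0,0,0,0,0]]' -; python3 q.py
```

```text
time: 12.62
tool_pos: [0.4526, -0.079, 0.0475]
ee_rot: [-3.14, 0.0, 1.455]
wrist_force: [-5.4, 0.2, 5.9]
width: 0.015
finger_force: 30.0
[ 0.4526 -0.079   0.0475] psi 1.455 F [-5.4  0.2  5.9] M [-0.006  1.168  0.046] j [-0.296 -0.18 ] 0.015 30.0 t 12.6167
```

```bash
python3 -m handwheel '[[0,0,0,0,0,0],[0,0,0,0,0,0],[0,0,0,0,0,0],[0,0,-0.02,0,0,0],[0,0,-0.035,0,0,0],[0,0,-0.035,0,0,0],[0,0,-0.035,0,0,0]]' 0.4;python3 q.py; python3 -m handwheel '[[0,0,0,0,0,0],[0,0,0,0,0,0],[0,0,0,0,0,0],[0,0,0,0,0,0],[0,0,0,0,0,0],[0,0,0,0,0,0],[0,0,0,0,0,0],[0,0,0,0,0,0]]' 1; python3 q.py
```

```text
time: 13.2
tool_pos: [0.4541, -0.0791, 0.0546]
ee_rot: [3.14, 0.0, 1.455]
wrist_force: [-0.1, -0.4, 0.3]
width: 0.0283
finger_force: 0.0
[ 0.4541 -0.0791  0.0546] psi 1.455 F [-0.1 -0.4  0.3] M [-0.038  0.007  0.036] j [-0.296 -0.18 ] 0.0283 0.0 t 13.2
time: 13.87
tool_pos: [0.4525, -0.0789, 0.0539]
ee_rot: [-3.139, -0.0, 1.455]
wrist_force: [-5.5, -0.0, 2.8]
width: 0.008
finger_force: 30.0
[ 0.4525 -0.0789  0.0539] psi 1.455 F [-5.5 -0.   2.8] M [ 0.054  1.05  -0.183] j [-0.296 -0.18 ] 0.008 30.0 t 13.8667
```

```bash
python3 -m handwheel '[[0,-0.007,0,0,0,0.0],[0,-0.007,0,0,0,0.15],[0,-0.007,0,0,0,0.3],[0,-0.007,0,0,0,0.45],[0,-0.007,0,0,0,0.6],[0,-0.007,0,0,0,0.6],[0,-0.007,0,0,0,0.6]]' -; python3 q.py
```

```text
time: 14.45
tool_pos: [0.4521, -0.0788, 0.0539]
ee_rot: [3.142, -0.0, 1.143]
wrist_force: [-1.7, 0.9, 0.6]
width: 0.0078
finger_force: 30.0
[ 0.4521 -0.0788  0.0539] psi 1.143 F [-1.7  0.9  0.6] M [-0.028  0.529  0.064] j [-0.296  0.131] 0.0078 30.0 t 14.45
```

```bash
python3 -m handwheel '[[0,0,0,0,0,0.1],[0,0,0,0,0,0.2],[0,0,0,0,0,0.3],[0,0,0,0,0,0.4],[0,0,0,0,0,0.5]]' -; python3 q.py;  python3 -m handwheel '[[0,0,0,0,0,0.05],[0,0,0,0,0,0.1],[0,0,0,0,0,0.15],[0,0,0,0,0,0.2]]' -; python3 q.py
```

```text
time: 14.87
tool_pos: [0.4519, -0.0787, 0.0539]
ee_rot: [-3.141, 0.0, 0.879]
wrist_force: [-3.4, 0.7, 1.4]
width: 0.0078
finger_force: 30.1
[ 0.4519 -0.0787  0.0539] psi 0.879 F [-3.4  0.7  1.4] M [0.08  0.693 0.329] j [-0.296  0.395] 0.0078 30.1 t 14.8667
time: 15.2
tool_pos: [0.4518, -0.0785, 0.0539]
ee_rot: [-3.141, 0.0, 0.776]
wrist_force: [-3.4, 0.9, 1.5]
width: 0.0078
finger_force: 30.1
[ 0.4518 -0.0785  0.0539] psi 0.776 F [-3.4  0.9  1.5] M [0.134 0.707 0.301] j [-0.296  0.498] 0.0078 30.1 t 15.2
```

```bash
python3 -m handwheel '[[0,0,0,0,0,0.05],[0,0,0,0,0,0.1],[0,0,0,0,0,0.15]]' -|head -1; python3 q.py;  python3 -m handwheel '[[0,0,0,0,0,0.05],[0,0,0,0,0,0.1],[0,0,0,0,0,0.15]]' - |head -1; python3 q.py; python3 -m handwheel '[[0,0,0,0,0,0.05],[0,0,0,0,0,0.1],[0,0,0,0,0,0.15]]' -|head -1; python3 q.py
```

```text
time: 15.45
[ 0.4517 -0.0785  0.0539] psi 0.698 F [-2.8  1.6  0.7] M [0.195 0.747 0.316] j [-0.296  0.577] 0.0076 30.1 t 15.45
time: 15.7
[ 0.4517 -0.0784  0.0539] psi 0.619 F [-3.8  1.3  1.5] M [0.267 0.743 0.264] j [-0.296  0.656] 0.0079 30.1 t 15.7
time: 15.95
[ 0.4516 -0.0783  0.0539] psi 0.54 F [-3.7  2.1  1.3] M [0.296 0.793 0.292] j [-0.296  0.734] 0.0075 30.1 t 15.95
```

```bash
python3 -m handwheel '[[0,0,0,0,0,0.05],[0,0,0,0,0,0.1],[0,0,0,0,0,0.15]]' -|head -1; python3 q.py;  python3 -m handwheel '[[0,0,0,0,0,0.05],[0,0,0,0,0,0.1]]' - |head -1; python3 q.py
```

```text
time: 16.2
[ 0.4515 -0.0783  0.0539] psi 0.462 F [-4.   1.8  2.2] M [0.345 0.832 0.32 ] j [-0.296  0.813] 0.0075 30.1 t 16.2
time: 16.37
[ 0.4515 -0.0782  0.0539] psi 0.41 F [-4.   1.8  2.3] M [0.385 0.824 0.278] j [-0.296  0.865] 0.008 30.1 t 16.3667
```

```bash
python3 -m handwheel '[[0,0,0,0,0,0.05],[0,0,0,0,0,0.1]]' -|head -1; python3 q.py;  python3 -m handwheel '[[0,0,0,0,0,0.05],[0,0,0,0,0,0.1]]' - |head -1; python3 q.py
```

```text
time: 16.53
[ 0.4515 -0.0781  0.0539] psi 0.357 F [-3.4  2.1  1.5] M [0.378 0.84  0.19 ] j [-0.296  0.917] 0.0077 30.1 t 16.5333
time: 16.7
[ 0.4515 -0.0781  0.0539] psi 0.305 F [-3.5  1.8  2.4] M [0.418 0.823 0.285] j [-0.296  0.97 ] 0.0076 30.1 t 16.7
```

```bash
python3 -m handwheel '[[0,0,0,0,0,0.05],[0,0,0,0,0,0.1]]' -|head -1; python3 q.py;  python3 -m handwheel '[[0,0,0,0,0,0.05],[0,0,0,0,0,0.1]]' - |head -1; python3 q.py
```

```text
time: 16.87
[ 0.4514 -0.078   0.0538] psi 0.253 F [-3.2  2.5  1.8] M [0.427 0.876 0.342] j [-0.296  1.022] 0.0074 30.1 t 16.8667
time: 17.03
[ 0.4515 -0.0779  0.0539] psi 0.2 F [-4.7  3.   1.4] M [0.468 0.878 0.343] j [-0.296  1.074] 0.0081 30.1 t 17.0333
```

```bash
python3 -m handwheel '[[0,0,0,0,0,0.05],[0,0,0,0,0,0.1]]' -|head -1; python3 q.py; python3 - <<'E'
from h import *
im=viewer.snapshot('top')[:,:,::-1]; cv2.imwrite('pics/t1.png',im)
hsv=cv2.cvtColor(im,cv2.COLOR_BGR2HSV)[230:255,235:320]
print('orange',np.argwhere(cv2.inRange(hsv,(5,150,120),(16,255,255)))[:6]+[230,235]); r=cv2.inRange(hsv,(0,130,50),(4,255,255))|cv2.inRange(hsv,(170,130,50),(180,255,255)); k=np.argwhere(r)
print(len(k), k.min(0)+[230,235] if len(k) else '', k.max(0)+[230,235] if len(k) else '')
E
```

```text
time: 17.2
[ 0.4514 -0.0779  0.0539] psi 0.148 F [-3.3  2.3  1.8] M [0.486 0.843 0.282] j [-0.296  1.127] 0.0078 30.1 t 17.2
orange [[242 277]
 [242 278]
 [242 279]
 [243 277]
 [243 278]
 [244 277]]
145 [237 279] [253 294]
```

```bash
python3 -m handwheel '[[0,0,0,0,0,0.05],[0,0,0,0,0,0.1]]' -|head -1; python3 q.py;  python3 -m handwheel '[[0,0,0,0,0,0.05]]' - |head -1; python3 q.py; python3 -m handwheel '[[0,0,0,0,0,0.05]]' - |head -1; python3 q.py
```

```text
time: 17.42
[ 0.4514 -0.0778  0.0539] psi 0.096 F [-4.2  2.5  3.3] M [0.59  0.923 0.246] j [-0.296  1.179] 0.0074 30.1 t 17.4167
time: 17.5
[ 0.4514 -0.0778  0.0539] psi 0.069 F [-4.1  3.4  2.8] M [0.545 0.923 0.329] j [-0.296  1.205] 0.0078 30.1 t 17.5
time: 17.58
[ 0.4514 -0.0778  0.0539] psi 0.043 F [-4.4  2.7  2.2] M [0.619 0.896 0.313] j [-0.296  1.231] 0.0077 30.1 t 17.5833
```

```bash
echo "print('tau6',round(o['joint_torque'][5],3))">>q.py
python3 -m handwheel '[[0,0,0,0,0,0.05]]' -|head -1; python3 q.py;  python3 -m handwheel '[[0,0,0,0,0,0.05]]' - |head -1; python3 q.py; python3 -m handwheel '[[0,0,0,0,0,0.05]]' - |head -1; python3 q.py
```

```text
time: 17.67
[ 0.4514 -0.0777  0.0538] psi 0.017 F [-4.2  3.5  3.1] M [0.583 0.917 0.272] j [-0.296  1.258] 0.0077 30.1 t 17.6667
tau6 0.073
time: 17.75
[ 0.4514 -0.0777  0.0538] psi -0.009 F [-4.   2.5  2.9] M [0.648 0.946 0.384] j [-0.296  1.284] 0.008 30.2 t 17.75
tau6 0.084
time: 17.83
[ 0.4514 -0.0777  0.0539] psi -0.035 F [-4.1  2.7  2.5] M [0.638 0.928 0.374] j [-0.296  1.31 ] 0.0075 30.2 t 17.8333
tau6 0.096
```

```bash

python3 -m handwheel '[[0,0,0,0,0,0.05]]' -|head -1; python3 q.py;  python3 -m handwheel '[[0,0,0,0,0,0.05]]' - |head -1; python3 q.py
```

```text
time: 17.92
[ 0.4514 -0.0777  0.0539] psi -0.061 F [-4.7  2.9  2.5] M [0.66  0.969 0.356] j [-0.296  1.336] 0.0075 30.2 t 17.9167
tau6 0.107
time: 18.0
[ 0.4514 -0.0776  0.0539] psi -0.087 F [-4.1  2.9  2.9] M [0.7   0.937 0.397] j [-0.296  1.362] 0.0078 30.2 t 18.0
tau6 0.119
```

```bash

python3 -m handwheel '[[0,0,0,0,0,0.05]]' -|head -1; python3 q.py;  python3 -m handwheel '[[0,0,0,0,0,0.05]]' - |head -1; python3 q.py;  python3 -m handwheel '[[0,0,0,0,0,0.05]]' - |head -1; python3 q.py
```

```text
time: 18.08
[ 0.4514 -0.0776  0.0539] psi -0.114 F [-4.7  3.7  1.5] M [0.657 0.962 0.383] j [-0.296  1.388] 0.0078 30.3 t 18.0833
tau6 0.131
time: 18.17
[ 0.4514 -0.0776  0.0538] psi -0.14 F [-4.3  3.9  2.5] M [0.722 0.94  0.389] j [-0.296  1.414] 0.0077 30.3 t 18.1667
tau6 0.142
time: 18.25
[ 0.4514 -0.0775  0.0539] psi -0.166 F [-4.7  3.7  2.7] M [0.713 0.937 0.441] j [-0.296  1.441] 0.0082 30.4 t 18.25
tau6 0.153
```

```bash

python3 -m handwheel '[[0,0,0,0,0,0.03]]' -|head -1; python3 q.py; python3 -m handwheel '[[0,0,0,0,0,0],[0,0,0,0,0,0],[0,0,0,0,0,0],[0,0,0,0,0,0]]' - |head -1; python3 q.py; python3 -m handwheel '[[0,0,0,0,0,0],[0,0,0,0,0,0],[0,0,0,0,0,0],[0,0,0,0,0,0]]' 0.4 |head -1; python3 q.py
python3 - <<'E'
from h import *
im=viewer.snapshot('wrist')[:,:,::-1]; cv2.imwrite('pics/w7.png',im)
E
```

```text
time: 18.33
[ 0.4514 -0.0775  0.0539] psi -0.181 F [-4.6  4.4  2.3] M [0.677 0.912 0.41 ] j [-0.296  1.456] 0.0078 30.4 t 18.3333
tau6 0.328
time: 18.67
[ 0.4514 -0.0775  0.0539] psi -0.18 F [-5.2  3.9  2. ] M [0.699 0.927 0.427] j [-0.296  1.455] 0.008 30.3 t 18.6667
tau6 0.405
time: 19.0
[ 0.4528 -0.0792  0.0543] psi -0.183 F [-0.4  0.7 -0.1] M [-0.012  0.161 -0.007] j [-0.297  1.458] 0.0277 0.0 t 19.0
tau6 -0.004
```

```bash
python3 -m handwheel '[[0,0,-0.05,0,0,0],[0,0,-0.15,0,0,0],[0,0,-0.3,0,0,0],[0,0,-0.5,0,0,0],[0,0,-0.7,0,0,0],[0,0,-0.8,0,0,0],[0,0,-0.8,0,0,0],[0,0,-0.8,0,0,0]]' -; python3 q.py; python3 - <<'E'
from h import *
rows([[.447,-.15,.17]],[0.8])
c=viewer.calibration('wrist'); print(proj(c,[[.4455,-.1732,.034],[.4475,-.147,.032]]))
E
```

```text
time: 19.72
tool_pos: [0.4531, -0.0793, 0.2163]
ee_rot: [3.141, -0.005, -0.184]
wrist_force: [-0.6, -0.9, -0.8]
width: 0.0282
finger_force: 0.0
[ 0.4531 -0.0793  0.2163] psi -0.184 F [-0.6 -0.9 -0.8] M [-0.021  0.156  0.006] j [-0.297  1.458] 0.0282 0.0 t 19.7167
tau6 -0.0
[0.034 0.353 0.232] [ 0.005 -0.008 -1.879]
[[407.23777443 206.61306324]
 [381.53691078 208.85800677]]
```

```bash
python3 - <<'E'
from h import *
rows([[.365,-.135,.21],[.365,-.135,.08]],[-.184]*2)
E
```

```text
[-0.382  0.354  0.03 ] [ 0.001 -0.009  0.001]
[-0.385  0.354  0.68 ] [ 0.001 -0.009  0.001]
```

```bash
python3 -m handwheel '[[-0.15,0.13,0,0,0,0],[-0.3,0.25,0,0,0,0],[-0.38,0.35,0,0,0,0],[-0.38,0.35,0.15,0,0,0],[-0.38,0.35,0.3,0,0,0],[-0.38,0.35,0.45,0,0,0],[-0.38,0.35,0.6,0,0,0],[-0.38,0.35,0.68,0,0,0],[-0.38,0.35,0.68,0,0,0],[-0.38,0.35,0.68,0,0,0]]' -; python3 - <<'E'
from h import *
im=viewer.snapshot('wrist'); c=viewer.calibration('wrist'); cv2.imwrite('pics/w8.png',im[:,:,::-1])
yaw=-.083; o=np.array([.4492,-.1232,0])
R=Ro.from_euler('z',yaw)
ys=np.arange(-.060,.012,.0005)
for xo in (0,):
  prev=None
  for y in ys:
    X=o+R.apply([xo,y,0])+[0,0,.026]
    u,v=proj(c,X)[0]
    px=cv2.getRectSubPix(im,(1,3),(float(u),float(v))).reshape(-1,3).mean(0).astype(int)
    print(round(y*1000,1),int(u),int(v),px, end=' | ')
E
```

```text
time: 20.55
tool_pos: [0.363, -0.133, 0.0761]
ee_rot: [-3.14, 0.005, -0.184]
wrist_force: [0.7, -0.1, 1.4]
width: 0.0283
finger_force: 0.0
-60.0 371 123 [250 126 138] | -59.5 370 123 [249 111 125] | -59.0 369 123 [249 110 125] | -58.5 368 123 [249 132 145] | -58.0 367 123 [252 182 194] | -57.5 367 123 [255 239 243] | -57.0 366 123 [255 252 253] | -56.5 365 124 [255 255 255] | -56.0 364 124 [255 255 255] | -55.5 363 124 [255 255 255] | -55.0 363 124 [255 255 255] | -54.5 362 124 [255 255 255] | -54.0 361 124 [255 255 255] | -53.5 360 124 [255 255 255] | -53.0 359 124 [255 255 255] | -52.5 359 124 [255 255 255] | -52.0 358 124 [255 255 255] | -51.5 357 124 [255 255 255] | -51.0 356 124 [255 255 255] | -50.5 355 124 [255 255 255] | -50.0 355 125 [255 255 255] | -49.5 354 125 [255 255 255] | -49.0 353 125 [255 255 255] | -48.5 352 125 [255 255 255] | -48.0 351 125 [255 255 255] | -47.5 351 125 [255 255 255] | -47.0 350 125 [255 255 255] | -46.5 349 125 [255 255 255] | -46.0 348 125 [255 255 255] | -45.5 347 125 [255 254 254] | -45.0 346 125 [255 250 252] | -44.5 346 125 [253 200 210] | -
[... 2595 characters left out ...]
 275 133 [145 151 166] | 0.0 274 133 [136 142 157] | 0.5 274 133 [132 139 154] | 1.0 273 133 [130 135 149] | 1.5 272 133 [128 133 148] | 2.0 271 133 [127 132 147] | 2.5 270 133 [127 131 146] | 3.0 270 133 [125 130 146] | 3.5 269 134 [124 129 144] | 4.0 268 134 [124 129 144] | 4.5 267 134 [124 130 144] | 5.0 266 134 [125 131 144] | 5.5 266 134 [123 130 144] | 6.0 265 134 [124 130 144] | 6.5 264 134 [124 130 143] | 7.0 263 134 [124 129 142] | 7.5 262 134 [123 130 142] | 8.0 262 134 [124 129 143] | 8.5 261 134 [124 130 143] | 9.0 260 134 [125 131 144] | 9.5 259 135 [126 132 145] | 10.0 258 135 [126 132 145] | 10.5 258 135 [128 134 148] | 11.0 257 135 [134 141 155] | 11.5 256 135 [142 148 163] |
```

```bash
python3 - <<'E'
from h import *
import pickle
def prof(im,c,lo,hi,st):
  o=np.array([.4492,-.1232,0]); R=Ro.from_euler('z',-.083)
  for y in np.arange(lo,hi,st):
    u,v=proj(c,o+R.apply([0,y,0])+[0,0,.026])[0]
    px=cv2.getRectSubPix(im,(3,1),(float(u),float(v))).reshape(-1,3).mean(0).astype(int)
    print(round(y*1000,1),int(u),int(v),px,end=' | ')
  print('\n')
c=viewer.calibration('wrist'); p,R,o=tool(); Rc=R.inv().as_matrix()@c['R'].T; tc=R.inv().apply(-c['R'].T@c['t']-p)
p4=np.array([.4452,-.1727,.0142]); R4=Ro.from_euler('xyz',[3.1415,0,1.481])
C=dict(c); C['R']=(R4.as_matrix()@Rc).T; C['t']=-C['R']@(p4+R4.apply(tc))
prof(cv2.imread('pics/w4.png')[:,:,::-1],C,-.028,-.004,.0005)
prof(cv2.imread('pics/w5.png')[:,:,::-1],pickle.load(open('c5.pkl','rb')),-.028,-.004,.0008)
E
```

```text
-28.0 315 259 [120  73  93] | -27.5 315 258 [109  89 127] | -27.0 315 257 [ 94 105 160] | -26.5 315 256 [ 84 114 179] | -26.0 315 255 [ 83 119 187] | -25.5 315 254 [ 82 120 190] | -25.0 315 253 [ 80 118 188] | -24.5 315 252 [ 79 118 188] | -24.0 315 251 [ 84 120 188] | -23.5 315 250 [102 122 183] | -23.0 315 249 [147 129 165] | -22.5 315 248 [205 139 135] | -22.0 315 247 [240 150 104] | -21.5 315 246 [250 157  86] | -21.0 315 245 [251 160  83] | -20.5 315 244 [251 160  82] | -20.0 315 243 [251 161  83] | -19.5 315 242 [252 161  83] | -19.0 315 241 [252 164  86] | -18.5 315 240 [252 162  86] | -18.0 315 239 [249 156  86] | -17.5 315 238 [240 146  88] | -17.0 315 237 [228 143 101] | -16.5 315 236 [221 160 143] | -16.0 315 235 [215 186 190] | -15.5 315 234 [208 200 213] | -15.0 315 233 [208 204 220] | -14.5 315 232 [209 206 220] | -14.0 315 231 [209 206 221] | -13.5 315 230 [208 206 220] | -13.0 315 229 [208 204 219] | -12.5 315 228 [212 203 210] | -12.0 315 227 [219 200 183] | -11.5 315 226 [229 198 149] | -11.0 315 225 [238 204 133] | -10.5 315 224 [252 231 140] | -10.0 315 223 [255 2
[... 523 characters left out ...]
4 [113 151 224] | -22.4 318 203 [178 163 217] | -21.6 318 203 [254 211 194] | -20.8 318 202 [255 248 159] | -20.0 318 201 [255 253 138] | -19.2 318 200 [255 254 131] | -18.4 318 199 [255 254 135] | -17.6 318 198 [255 254 141] | -16.8 318 197 [255 253 173] | -16.0 318 196 [255 253 235] | -15.2 318 195 [255 254 253] | -14.4 318 194 [255 255 255] | -13.6 318 193 [255 255 255] | -12.8 318 192 [255 255 255] | -12.0 318 191 [255 255 255] | -11.2 318 190 [255 255 254] | -10.4 318 189 [255 255 246] | -9.6 318 188 [255 255 227] | -8.8 318 187 [255 255 216] | -8.0 318 186 [255 253 216] | -7.2 318 185 [250 243 227] | -6.4 318 184 [237 236 239] | -5.6 318 183 [231 236 244] | -4.8 318 182 [230 237 245] |
```

```bash
python3 -m handwheel '[[0,0,-0.15,0,0,0],[0,0,-0.3,0,0,0],[0,0,-0.45,0,0,0],[0.1,-0.1,-0.5,0,0,0],[0.25,-0.25,-0.5,0,0,0],[0.38,-0.35,-0.5,0,0,0],[0.38,-0.35,-0.5,0,0,0],[0.38,-0.35,-0.5,0,0,0]]' 0.4; python3 - <<'E'
from h import *
rows([[.4517,-.0778,.0542]],[-.183])
E
```

```text
time: 21.27
tool_pos: [0.4533, -0.0784, 0.1792]
ee_rot: [3.141, -0.001, -0.181]
wrist_force: [-0.3, 0.6, 0.1]
width: 0.0278
finger_force: 0.0
[-0.009 -0.002  0.625] [ 0.001 -0.002  0.004]
```

```bash
python3 -m handwheel '[[-0.004,-0.002,0.15,0,0,0],[-0.008,-0.002,0.3,0,0,0],[-0.008,-0.002,0.42,0,0,0],[-0.008,-0.002,0.52,0,0,0],[-0.008,-0.002,0.59,0,0,0],[-0.008,-0.002,0.62,0,0,0],[-0.008,-0.002,0.62,0,0,0],[-0.008,-0.002,0.62,0,0,0]]' 0.4; python3 -m handwheel '[[0,0,0,0,0,0],[0,0,0,0,0,0],[0,0,0,0,0,0],[0,0,0,0,0,0],[0,0,0,0,0,0],[0,0,0,0,0,0],[0,0,0,0,0,0]]' 1 |head -1; python3 q.py
```

```text
time: 21.93
tool_pos: [0.4508, -0.0789, 0.0552]
ee_rot: [3.141, -0.001, -0.184]
wrist_force: [-0.1, -0.5, 0.8]
width: 0.0281
finger_force: 0.0
time: 22.52
[ 0.4516 -0.0776  0.0552] psi -0.183 F [1.1 3.9 6.2] M [0.79  0.032 0.303] j [-0.295  1.458] 0.0079 30.0 t 22.5167
tau6 0.319
```

```bash
python3 -m handwheel '[[0,0,0,0,0,0.03],[0,0,0,0,0,0.06]]' -|head -1; python3 q.py;python3 -m handwheel '[[0,0,0,0,0,0.03]]' -|head -1; python3 q.py;python3 -m handwheel '[[0,0,0,0,0,0.03]]' -|head -1; python3 q.py; python3 -m handwheel '[[0,0,0,0,0,0],[0,0,0,0,0,0],[0,0,0,0,0,0]]' -|head -1; python3 q.py
```

```text
time: 22.68
[ 0.4516 -0.0776  0.0552] psi -0.215 F [0.2 3.4 5.9] M [0.82  0.089 0.366] j [-0.295  1.49 ] 0.0078 30.4 t 22.6833
tau6 0.258
time: 22.77
[ 0.4516 -0.0776  0.0552] psi -0.23 F [0.4 3.8 6.5] M [0.76  0.076 0.423] j [-0.295  1.506] 0.0083 30.4 t 22.7667
tau6 0.27
time: 22.85
[ 0.4516 -0.0775  0.0552] psi -0.246 F [-0.4  3.5  6.2] M [0.776 0.048 0.428] j [-0.295  1.521] 0.0084 30.5 t 22.85
tau6 0.277
time: 23.1
[ 0.4516 -0.0775  0.0552] psi -0.245 F [0.1 4.4 6.2] M [0.819 0.105 0.423] j [-0.295  1.521] 0.0082 30.4 t 23.1
tau6 0.424
```

```bash
python3 -m handwheel '[[0,0,0,0,0,0.03]]' -|head -1; python3 q.py; python3 -m handwheel '[[0,0,0,0,0,0.03],[0,0,0,0,0,0.03],[0,0,0,0,0,0.03],[0,0,0,0,0,0.03]]' 0.4 |head -1; python3 -m handwheel '[[0,0,-0.05,0,0,0],[0,0,-0.15,0,0,0],[0,0,-0.3,0,0,0],[0,0,-0.45,0,0,0],[0,0,-0.6,0,0,0],[0,0,-0.75,0,0,0],[0,0,-0.75,0,0,0]]' -|head -2
python3 - <<'E'
from h import *
rows([[.365,-.135,.21],[.365,-.135,.08]],[-.184]*2)
E
```

```text
time: 23.18
[ 0.4516 -0.0775  0.0552] psi -0.261 F [0.1 4.3 6.6] M [0.796 0.105 0.432] j [-0.295  1.537] 0.0082 30.5 t 23.1833
tau6 0.183
time: 23.52
time: 24.1
tool_pos: [0.4538, -0.0794, 0.212]
[-0.351  0.389  0.006] [ 0.002 -0.026 -0.18 ]
[-0.359  0.389  0.656] [ 0.002 -0.026 -0.18 ]
```

```bash
python3 -m handwheel '[[-0.15,0.15,0,0,0,-0.06],[-0.3,0.3,0,0,0,-0.12],[-0.35,0.39,0,0,0,-0.18],[-0.35,0.39,0.15,0,0,-0.18],[-0.35,0.39,0.3,0,0,-0.18],[-0.35,0.39,0.45,0,0,-0.18],[-0.35,0.39,0.6,0,0,-0.18],[-0.36,0.39,0.66,0,0,-0.18],[-0.36,0.39,0.66,0,0,-0.18],[-0.36,0.39,0.66,0,0,-0.18]]' -|head -2; python3 - <<'E'
from h import *
im=viewer.snapshot('wrist'); c=viewer.calibration('wrist'); cv2.imwrite('pics/w9.png',im[:,:,::-1])
o=np.array([.4492,-.1232,0]); R=Ro.from_euler('z',-.083)
for y in np.arange(-.038,-.021,.0005):
    u,v=proj(c,o+R.apply([0,y,0])+[0,0,.026])[0]
    print(round(y*1000,1),int(u),cv2.getRectSubPix(im,(1,3),(float(u),float(v))).reshape(-1,3).mean(0).astype(int),end=' | ')
hsv=cv2.cvtColor(im,cv2.COLOR_RGB2HSV)
E
```

```text
time: 24.93
tool_pos: [0.3594, -0.1333, 0.0717]
-38.0 334 [251 105 124] | -37.5 333 [251 105 123] | -37.0 333 [249 103 122] | -36.5 332 [246 106 119] | -36.0 331 [247 130 113] | -35.5 330 [252 176 113] | -35.0 329 [255 224 116] | -34.5 328 [255 245 122] | -34.0 328 [255 249 125] | -33.5 327 [255 250 126] | -33.0 326 [255 251 126] | -32.5 325 [255 251 125] | -32.0 324 [255 250 126] | -31.5 323 [255 249 127] | -31.0 323 [255 246 155] | -30.5 322 [255 246 208] | -30.0 321 [254 249 243] | -29.5 320 [254 253 254] | -29.0 319 [255 255 255] | -28.5 319 [255 255 255] | -28.0 318 [255 254 254] | -27.5 317 [255 253 243] | -27.0 316 [255 254 218] | -26.5 315 [255 254 191] | -26.0 314 [255 254 184] | -25.5 314 [255 254 184] | -25.0 313 [255 253 182] | -24.5 312 [254 245 178] | -24.0 311 [239 222 178] | -23.5 310 [207 190 183] | -23.0 310 [176 177 193] | -22.5 309 [185 191 209] | -22.0 308 [192 200 218] | -21.5 307 [196 204 220] |
```

```bash
python3 -m handwheel '[[0,0,-0.15,0,0,0],[0,0,-0.3,0,0,0],[0,0,-0.45,0,0,0],[0.1,-0.1,-0.5,0,0,0.06],[0.25,-0.25,-0.5,0,0,0.12],[0.38,-0.35,-0.5,0,0,0.18],[0.4,-0.37,-0.5,0,0,0.18],[0.4,-0.37,-0.5,0,0,0.18],[0.4,-0.37,-0.5,0,0,0.18]]' 0.4; python3 - <<'E'
from h import *
rows([[.4516,-.0777,.0550]],[-.265])
E
```

```text
time: 25.73
tool_pos: [0.4523, -0.0756, 0.1731]
ee_rot: [3.141, -0.001, -0.277]
wrist_force: [-0.4, -0.4, 0.4]
width: 0.0281
finger_force: 0.0
[-0.001  0.011  0.59 ] [ 0.001 -0.002 -0.023]
```

```bash
python3 -m handwheel '[[0,0.01,0.15,0,0,-0.02],[0,0.011,0.3,0,0,-0.02],[0,0.011,0.42,0,0,-0.02],[0,0.011,0.5,0,0,-0.02],[0,0.011,0.56,0,0,-0.02],[0,0.011,0.59,0,0,-0.02],[0,0.011,0.59,0,0,-0.02]]' 0.4|head -2; python3 -m handwheel '[[0,0,0,0,0,0],[0,0,0,0,0,0],[0,0,0,0,0,0],[0,0,0,0,0,0],[0,0,0,0,0,0],[0,0,0,0,0,0],[0,0,0,0,0,0]]' 1 |head -1; python3 q.py; python3 -m handwheel '[[0,0,0,0,0,0.04],[0,0,0,0,0,0.08]]' -|head -1; python3 q.py;python3 -m handwheel '[[0,0,0,0,0,0.04]]' -|head -1; python3 q.py
```

```text
time: 26.32
tool_pos: [0.4499, -0.0779, 0.0531]
time: 26.9
[ 0.4524 -0.0776  0.0553] psi -0.267 F [-0.2  0.3  6.8] M [0.046 0.28  0.347] j [-0.293  1.544] 0.0083 29.8 t 26.9
tau6 0.364
time: 27.07
[ 0.4524 -0.0776  0.0553] psi -0.309 F [-0.2  1.   6.5] M [0.091 0.252 0.432] j [-0.293  1.587] 0.0085 30.4 t 27.0667
tau6 0.224
time: 27.15
[ 0.4524 -0.0776  0.0554] psi -0.33 F [-1.3  0.9  5.2] M [0.093 0.263 0.514] j [-0.293  1.608] 0.0088 30.5 t 27.15
tau6 0.242
```

```bash
python3 -m handwheel '[[0,0,0,0,0,0],[0,0,0,0,0,0],[0,0,0,0,0,0]]' -|head -1; python3 q.py; python3 -m handwheel '[[0,0,0,0,0,0]]' -|head -1; python3 q.py;  python3 -m handwheel '[[0,0,0,0,0,0],[0,0,0,0,0,0],[0,0,0,0,0,0],[0,0,0,0,0,0]]' 0.4 |head -1; python3 -m handwheel '[[0,0,-0.05,0,0,0],[0,0,-0.15,0,0,0],[0,0,-0.3,0,0,0],[0,0,-0.45,0,0,0],[0,0,-0.6,0,0,0],[0,0,-0.75,0,0,0],[0,0,-0.75,0,0,0]]' -|head -2
python3 - <<'E'
from h import *
rows([[.359,-.133,.072]],[-.184])
E
```

```text
time: 27.4
[ 0.4524 -0.0776  0.0554] psi -0.329 F [-0.9 -0.5  5.3] M [0.096 0.262 0.451] j [-0.293  1.607] 0.0085 30.4 t 27.4
tau6 0.441
time: 27.48
[ 0.4524 -0.0776  0.0553] psi -0.329 F [-0.6  0.7  6.4] M [0.09  0.319 0.479] j [-0.293  1.607] 0.0086 30.4 t 27.4833
tau6 0.441
time: 27.82
time: 28.4
tool_pos: [0.4547, -0.0784, 0.212]
[-0.374  0.414  0.695] [ 0.001 -0.026 -0.28 ]
```

```bash
python3 -m handwheel '[[-0.15,0.15,0,0,0,-0.1],[-0.3,0.3,0,0,0,-0.2],[-0.37,0.41,0,0,0,-0.28],[-0.37,0.41,0.15,0,0,-0.28],[-0.37,0.41,0.3,0,0,-0.28],[-0.37,0.41,0.45,0,0,-0.28],[-0.37,0.41,0.6,0,0,-0.28],[-0.37,0.41,0.69,0,0,-0.28],[-0.37,0.41,0.69,0,0,-0.28],[-0.37,0.41,0.69,0,0,-0.28]]' -|head -2; python3 - <<'E'
from h import *
im=viewer.snapshot('wrist'); c=viewer.calibration('wrist'); cv2.imwrite('pics/w10.png',im[:,:,::-1])
o=np.array([.4492,-.1232,0]); R=Ro.from_euler('z',-.083)
for y in np.arange(-.037,-.022,.0005):
    u,v=proj(c,o+R.apply([0,y,0])+[0,0,.026])[0]
    print(round(y*1000,1),int(u),cv2.getRectSubPix(im,(1,3),(float(u),float(v))).reshape(-1,3).mean(0).astype(int),end=' | ')
E
```

```text
time: 29.23
tool_pos: [0.3542, -0.1306, 0.0655]
-37.0 336 [249 108 126] | -36.5 335 [246 115 121] | -36.0 334 [246 143 117] | -35.5 333 [254 195 118] | -35.0 333 [255 239 123] | -34.5 332 [255 248 125] | -34.0 331 [255 251 128] | -33.5 330 [255 251 129] | -33.0 329 [255 251 128] | -32.5 328 [255 251 128] | -32.0 327 [255 250 130] | -31.5 327 [255 248 135] | -31.0 326 [255 244 183] | -30.5 325 [255 247 230] | -30.0 324 [254 251 251] | -29.5 323 [254 254 254] | -29.0 322 [255 255 255] | -28.5 321 [255 254 254] | -28.0 321 [255 254 248] | -27.5 320 [255 254 219] | -27.0 319 [255 254 197] | -26.5 318 [255 254 188] | -26.0 317 [255 254 186] | -25.5 316 [255 253 184] | -25.0 315 [254 250 183] | -24.5 315 [245 226 185] | -24.0 314 [213 202 197] | -23.5 313 [195 196 209] | -23.0 312 [195 202 219] | -22.5 311 [200 208 224] |
```

```bash
python3 -m handwheel '[[0,0,-0.2,0,0,0],[0,0,-0.4,0,0,0],[0,0,-0.4,0,0,0],[0,0,-0.4,0,0,0]]' -|head -3; python3 -c "
from bench import robot; print(robot.close_job())"
```

```text
time: 29.62
tool_pos: [0.3578, -0.1325, 0.1513]
ee_rot: [3.138, -0.01, -0.183]
the job is handed in; nothing more can be done
None
```

I handed in the job at about 30 s: the red specimen stands released in the nest, pressed against the V anvil, with the pad spring in by about 1.8–2.4 mm of its 5 mm (camera and torque estimates; the judging result wasn't shown). The guard and the other two specimens were not approached, and the one unexpected contact was a finger pressing briefly with about 50 N on something beside the red puck as I lowered to grip it, probably the grey plate.

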